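Clamp a pin specimen with the inner knob of a coaxial control

TASK

Stand the turned pin upright in the vee nest of the clamp fixture and let go of it. Then turn only the small inner knob of the concentric pair clockwise, leaving the outer ring exactly as it is set, until the sprung jaw has pushed the pin into the vee and clamps it with about 10 N (go by the feel of the knob, never anywhere near 25 N). Let go with the pin clamped, and leave the other things on the bench alone.

Things in the scene. Friction and masses are not known exactly. Their poses are not given: they have to be found in the camera images.
- fixture: clamp fixture fixed to the bench: base plate 80 x 215 mm, 12 mm thick, long side along its y. At its +y end two upright steel walls (30 mm above the plate) form a vee opening to -y: the nest. From y = -100 to +26 mm a grey housing, 64 mm wide, top 36 mm above the bench, carries the coaxial control, 115 mm on the -y side of the nest. Origin: on the bench under the plate's centre; z up.
- nest (a point): within 2 mm (the pin is not exactly round) where its middle (half-way up) is when fully seated in the vee, standing on the base plate (plate top 31.5 mm below this point). Fixture axes: y into the vee, away from the jaw. The jaw starts 10 to 16 mm clear of a seated pin, so the pin may be stood down 2 to 8 mm short of here on the -y side; the jaw pushes it home.
- knob_grip (a point): fixed point on the axis of the small black inner knob, half-way up it (fixture axes; does not turn with it). The knob: fluted upright cylinder, 26 mm diameter, 18 mm tall, its top 9 mm above this point, the top of the wider outer ring 9 mm below it. Clockwise from above closes the jaw. Its torque: 0.22 Nm turning freely, 0.1 to 0.2 just stopped; each newton of jaw pressure adds 0.010 Nm.
- ring_mark (a point): point on the upper rim of the outer ring, 26 mm from the control's axis. The ring (dark steel, knurled, 56 mm diameter, 10 mm high, its top 46 mm above the bench) is concentric with the knob and below it, turns very easily, and is preset: it must not be turned.
- jaw: sprung jaw, a flat steel pad 28 mm wide and 20 mm high that comes out of the housing towards the vee; origin at the middle of its front face, 27 mm above the bench; closes along the fixture's +y, 10 mm for a radian of the inner knob (1.0 to 1.9 rad in all, perhaps in two grasps), and stays where the knob is left. Once it presses the pin, the pressure rises steeply with the knob's turn.
- pin_mid (a point): middle (half-way up) of the turned dark pin specimen, 63 mm tall, upright, loose, 0.16 kg: lower body 24 mm diameter and 43 mm high, upper stem 16 mm diameter and 20 mm high; the stem's middle is 21.5 mm above this point. z is its axis, up.
- anvil: bystander: dark flat anvil, a disc 63 mm wide and 21 mm high with a short stem upward, 43 mm in all; origin under its centre
- gear: bystander: spur gear lying flat, 60 mm diameter, 14 mm high; origin under its centre
- disc: bystander: plain steel disc (test block) lying flat, 60 mm diameter, 10 mm high; origin under its centre

How it is judged:
By the outcome, as a careful person would: the job done as asked, in the order asked, and still so for the second after the job is handed in, with the robot touching nothing.
It also fails if it takes over 67 s, if anything falls off the work surface, if the arm or the gripper's body presses on something with over 40 N, if the wrist force passes 120 N, or if a joint passes its speed limit or range.

ROBOT

A 7-joint arm with a two-finger parallel gripper is mounted at the origin on a cart in front of the work surface, level with it; the furniture and walls round the work are solid. World frame = base frame: x ahead of the robot, y to its left, z up, the work surface at z = 0. Lengths are in m, angles in degrees, forces in N, time in s.
With the tool pointing down it reaches from about 0.425 to 0.875 m from the base axis. Payload 4.7 kg.
Tool frame: the origin (TCP) lies at the very end of the fingers, on their centre line; the grasp point (between the pads) lies 19 mm behind it; z points along the fingers, y is the line along which they close (so a half turn about z gives the same grasp; the last joint's range is limited). The gripper opens to 87 mm and grips with 3 to 60 N. Pads are 19 mm wide; open, the fingers measure 117 mm over their backs; the gripper's body (75 mm by 190 mm) begins 51 mm behind the grasp point.
Start: joints at [75.865, 18.392, -4.016, 83.108, 1.295, 78.541, -3.26], TCP at [0.168, -0.628, 0.223] pointing down, gripper open.
Joint ranges: [-163.93, 163.93], [-17.29, 119.83], [-79.2, 71.16], [3.27, 140.29], [-89.18, 269.18], [5.43, 117.66], [-154.24, 154.24]. Speed limits (degrees/s): [147.25, 147.25, 180, 180, 180, 180, 180].

INTERFACE

Orientations are given as [roll, pitch, yaw] about the fixed x, y, z axes, in that order (R = Rz(yaw) Ry(pitch) Rx(roll)).
In Python, from cell import telemetry, cams, env gives the robot as it stands.
- The arm moves only by the tool arm_command, never from a script. Its argument "series" is text: rows parted by semicolons, each of 5 numbers parted by spaces: the shift along the tool's x, y, z in mm, then the turn about the tool's z in rad, then the closure in counts, from 0 (fully open) to 255 (shut). A call has 1 to 20 rows; each row shifts and turns the commanded pose from where the row before left it, along the tool's axes as they then stand; what a row does not reach is not made up. A row lasts 1/12 s, in which the tool goes at most 41.7 mm and 7.16 degrees, less where a joint would pass 70% of its speed; a pose out of reach is approached as far as the arm can. A call is refused whole if a number of a shift passes 41.7 or a number of a turn 0.125, either way. A call with a gripper value outside its range is refused whole. The fingers move at their own pace and stop on an object; "squeeze" is the grip in N (left out, the last holds). Time passes only in rows, so rows that do not move let the fingers close. It gives the time, the measured TCP pose, the force, the opening and the grip force at its end, in the units of the state.
- telemetry.get_obs(): the state, without advancing time (a new reading comes with each control period).
- cams.read_camera(name): name is "scene" or "top" or "wrist"; returns the picture (480x640x3 uint8, blue, green, red); there is no depth.
- cams.calibration(name): a dict with "K" (3x3 intrinsics, pixels), "origin" and "rotation" of the camera in the world; the wrist camera has in their place "hand_eye" (4x4, takes a point from camera to tool coordinates, whose origin is the TCP and whose axes are the flange's). Camera axes: x right, y down, z forward; pixel columns grow to the right and rows downward; lengths in m; the calibration is good to about 2 mm. A picture is of the moment at which its call begins: read the wrist's pose just before it. calibration takes no time and is no camera call.
- env.sign_off(): hands the job in; it is judged then, once.
The state is a dict: "time_s": time; "qpos": joint angles; "joint_velocities": joint speeds; "effort": joint torques, N m; "tool_pos": TCP position; "tool_rot": TCP orientation; "force": force on the tool from outside, world axes, zero at the start; "wrist_torque": the same for the moment, N m; "grip_width": finger opening in m; "grasp_force": force on a finger pad.
Only numpy, scipy, OpenCV 4.12 (cv2) and the standard library are available. Lean on these libraries where they do the work, as an engineer would, in place of code of your own. Each camera call takes 0.05 s, during which the arm holds its last target. There are 200 camera calls.

## Working session

There is one attempt and no reset: what is moved stays moved. The work goes in short steps, Python scripts to look and compute and a tool call to move; the robot and the scene stay as the last step left them, time stands still between calls to the robot, and variables do not carry over. Pictures are saved under pics/ and viewed, at most 10 in all, crops included, and the job is handed in when it is done.

Besides the shell and the picture viewer there is one more tool, called after "Emit:" by a JSON object that holds its "method" and its "body". arm_command: Moves the arm, as the interface text tells. Its arguments: {"type":"object","properties":{"series":{"type":"string"},"squeeze":{"type":"number"}},"required":["series"]}

```bash
ls; mkdir -p pics; python3 - <<'E'
from cell import telemetry,cams,env
import cv2,numpy as np
np.set_printoptions(precision=4,suppress=True)
o=telemetry.get_obs();print(o)
for n in("scene","top","wrist"):
    c=cams.calibration(n);print(n,c)
a=cams.read_camera("scene");b=cams.read_camera("top")
cv2.imwrite("pics/s0.png",a);cv2.imwrite("pics/t0.png",b)
E
```

```text
pics
{'time_s': 0.0, 'qpos': array([75.8659, 18.438 , -4.016 , 83.1752,  1.2962, 78.5391, -3.2607]), 'joint_velocities': array([ 0.0209, -0.1101,  0.0528,  0.0525,  0.0002, -0.1198, -0.0342]), 'effort': array([ -0.0004, -49.1289,  -0.4045, -31.2534,  -0.0642,   0.0437,
         0.0002]), 'tool_pos': array([ 0.1674, -0.6275,  0.2215]), 'tool_rot': array([-179.893 ,    0.0068,   14.9438]), 'force': array([-0.0763,  0.1443,  0.3352]), 'wrist_torque': array([0.0184, 0.0213, 0.0122]), 'grasp_force': 0.0, 'grip_width': 0.08688146226777062}
scene {'K': array([[499.2949,   0.    , 316.545 ],
       [  0.    , 499.2949, 234.747 ],
       [  0.    ,   0.    ,   1.    ]]), 'origin': array([0.0779, 0.4411, 0.8156]), 'rotation': array([-138.3723,   -0.5401, -135.3639])}
top {'K': array([[485.4736,   0.    , 313.2677],
       [  0.    , 485.4736, 234.3823],
       [  0.    ,   0.    ,   1.    ]]), 'origin': array([ 0.4167, -0.0399,  1.1927]), 'rotation': array([-172.626 ,    0.1587,  -90.9804])}
wrist {'K': array([[375.9107,   0.    , 318.9874],
       [  0.    , 375.9107, 235.1673],
       [  0.    ,   0.    ,   1.    ]]), 'hand_eye': array([[-0.0004, -0.9614, -0.2753,  0.0739],
       [ 1.    , -0.0006,  0.0005, -0.0005],
       [-0.0006, -0.2753,  0.9614, -0.1612],
       [ 0.    ,  0.    ,  0.    ,  1.    ]])}
```

View pics/s0.png

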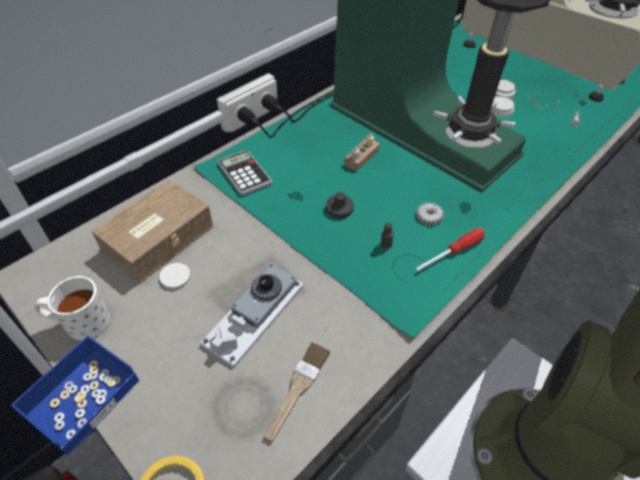

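View pics/t0.png

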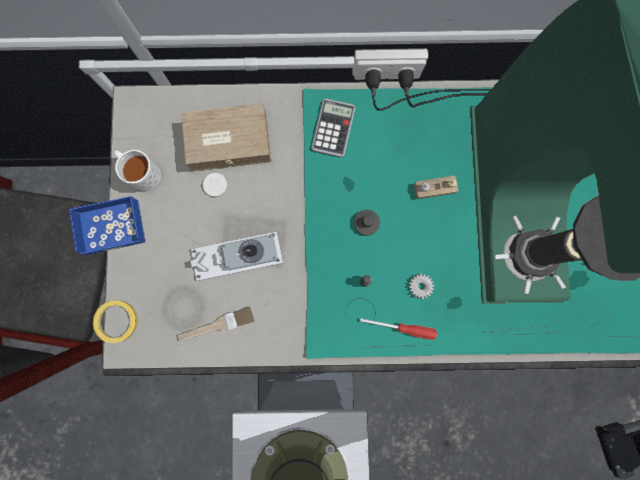

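Scene: fixture left with knob near (266,286) in the scene view and (250,250) in the top view. The nest is at top (200,263) and the pin at top (366,281). I'll triangulate from both views.

```bash
cat > h.py <<'E'
import numpy as np, cv2
from scipy.spatial.transform import Rotation as R
from cell import telemetry,cams,env
np.set_printoptions(precision=4,suppress=True)
def cam(n,obs=None):
    c=cams.calibration(n)
    if n!="wrist": return c["K"],np.array(c["origin"]),R.from_euler("xyz",c["rotation"],degrees=True).as_matrix()
    o=obs; T=np.array(c["hand_eye"]); Rt=R.from_euler("xyz",o["tool_rot"],degrees=True).as_matrix()
    return c["K"],Rt@T[:3,3]+o["tool_pos"],Rt@T[:3,:3]
def ray(n,u,v,z,obs=None):
    K,o,M=cam(n,obs); d=M@np.linalg.solve(K,[u,v,1.]); return o+d*(z-o[2])/d[2]
def proj(n,p,obs=None):
    K,o,M=cam(n,obs); q=K@(M.T@(np.array(p)-o)); return q[:2]/q[2]
E
python3 - <<'E'
from h import *
for nm,t,s,z in [("pin top",(366,277),(387,226),.063),("knob",(250,248),(266,282),.064),("anvil",(366,217),(339,199),.043),("gear",(421,286),(430,213),.014)]:
    print(nm,ray("top",*t,z),ray("scene",*s,z))
for c in [(192,249),(197,279),(284,260),(277,234)]: print("plate",ray("top",*c,.012))
a=cv2.imread("pics/t0.png")[200:320,170:450];b=cv2.imread("pics/s0.png")[170:380,190:460]
cv2.imwrite("pics/c0.png",np.vstack([cv2.resize(a,None,fx=2.5,fy=2.5,interpolation=2)]))
E
```

```text
pin top [ 0.4611 -0.1598  0.063 ] [ 0.4576 -0.1593  0.063 ]
knob [0.5333 0.1091 0.064 ] [0.5259 0.1108 0.064 ]
anvil [ 0.6053 -0.1664  0.043 ] [ 0.5944 -0.1631  0.043 ]
gear [ 0.4391 -0.297   0.014 ] [ 0.4394 -0.2977  0.014 ]
plate [0.5387 0.2578 0.012 ]
plate [0.4654 0.2446 0.012 ]
plate [0.5079 0.0332 0.012 ]
plate [0.572  0.0497 0.012 ]
```

View pics/c0.png

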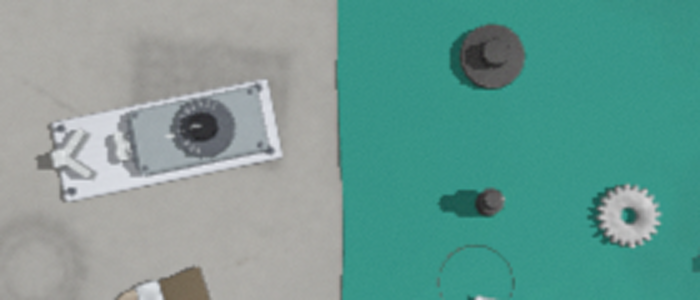

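The crop shows the pin stem at about (491,200), the knob at (203,126) and the vee apex near (60,157). The fixture yaw is about 10–11°. Next I move the hand over the pin.

Emit:
{"method": "arm_command", "body": {"series": "8 -8 0 0 0;16 -15 2 0 0;21 -20 3.5 0 0;21 -20 3.5 0 0;21 -20 3.5 0 0;21 -20 3.5 0 0;21 -20 3.5 0 0;21 -20 3.5 0 0;21 -20 4 0 0;21 -20 4 0 0;21 -20 4 0 0;21 -20 4 0 0;21 -20 4 0 0;21 -20 4 0 0;21 -20 4 0 0;21 -20 4 0 0;21 -20 4 0 0;21 -19 4 0 0;21 -14 4 0 0;22 0 4 0 0"}}

```text
time_s: 1.77
tool_pos: [0.4651, -0.1757, 0.1514]
tool_rot: [-180.0, 0.1, 15.2]
force: [0.3, -0.4, -0.0]
grip_width: 0.087
grasp_force: 0.0
```

```bash
python3 - <<'E'
from h import *
o=telemetry.get_obs();a=cams.read_camera("wrist")
print(o["time_s"],o["tool_pos"],o["tool_rot"],o["qpos"],proj("wrist",[.459,-.16,.063],o))
cv2.imwrite("pics/w1.png",a)
E
```

```text
1.7667 [ 0.4651 -0.1757  0.1514] [-179.9796    0.0565   15.1885] [ 46.6541   4.2161 -30.0087 108.7658   2.2919  67.6565 -58.9728] [295.4486 240.9036]
```

View pics/w1.png

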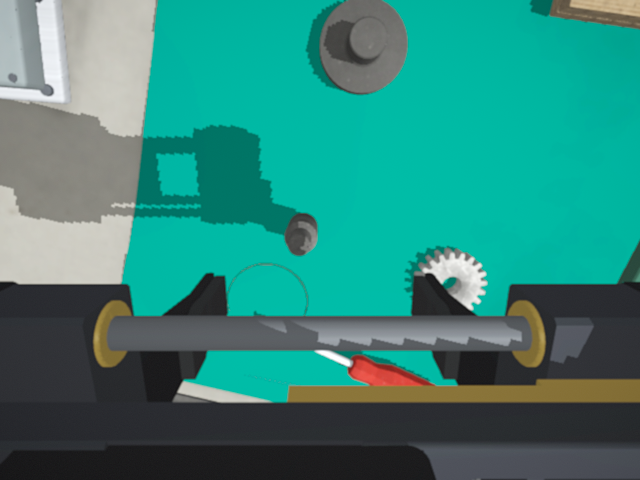

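The wrist view shows the pin at about (301,234), with the stem's top at its lower end near (298,241). This agrees with the projection, (295,241). An enlarged crop will refine it.

```bash
python3 - <<'E'
from h import *
a=cv2.imread("pics/w1.png")[200:270,260:340]
a=cv2.convertScaleAbs(a,alpha=2.0)
cv2.imwrite("pics/c1.png",cv2.resize(a,None,fx=8,fy=8,interpolation=2))
E
```

```text
(no output)
```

View pics/c1.png

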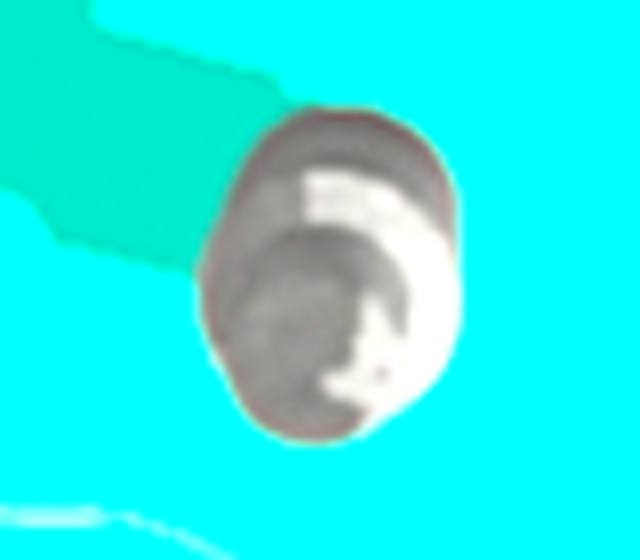

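```bash
python3 - <<'E'
from h import *
o=telemetry.get_obs()
p=ray("wrist",299,243,.063,o);print(p)
Rt=R.from_euler("xyz",o["tool_rot"],degrees=True).as_matrix()
print((Rt.T@(p-o["tool_pos"]))*1000)
# base outline check: body bottom
print(ray("wrist",300.5,200+105/8,.0,o))
E
```

```text
[ 0.4627 -0.162   0.063 ]
[ -3.0611 -14.226   87.9597]
[ 0.4693 -0.1583  0.    ]
```

Emit:
{"method": "arm_command", "body": {"series": "-4 -14 0 0.04 0;0 0 10 0.04 0;0 0 15 0 0;0 0 15 0 0;0 0 10 0 0;0 0 0 0 0;0 0 0 0 0"}}

```text
time_s: 2.4
tool_pos: [0.4571, -0.1673, 0.1013]
tool_rot: [-180.0, 0.1, 10.4]
force: [0.5, -0.7, 0.4]
grip_width: 0.0874
grasp_force: 0.0
```

```bash
python3 - <<'E'
from h import *
o=telemetry.get_obs();a=cams.read_camera("wrist")
print(o["time_s"],o["tool_pos"],o["tool_rot"])
for p in ([.4627,-.162,.063],[.458,-.161,.063],[.4627,-.162,0.043],[.458,-.161,0.043]):print(proj("wrist",p,o))
cv2.imwrite("pics/w2.png",cv2.convertScaleAbs(a[120:420,160:480],alpha=1.7));
a=cv2.imread("pics/w2.png");cv2.imwrite("pics/w2.png",cv2.resize(a,None,fx=2,fy=2,interpolation=2))
E
```

```text
2.4 [ 0.4571 -0.1673  0.1013] [-179.9634    0.0584   10.3692]
[311.9394 252.9279]
[308.7317 260.4166]
[312.5271 242.3916]
[309.5835 249.3124]
```

View pics/w2.png

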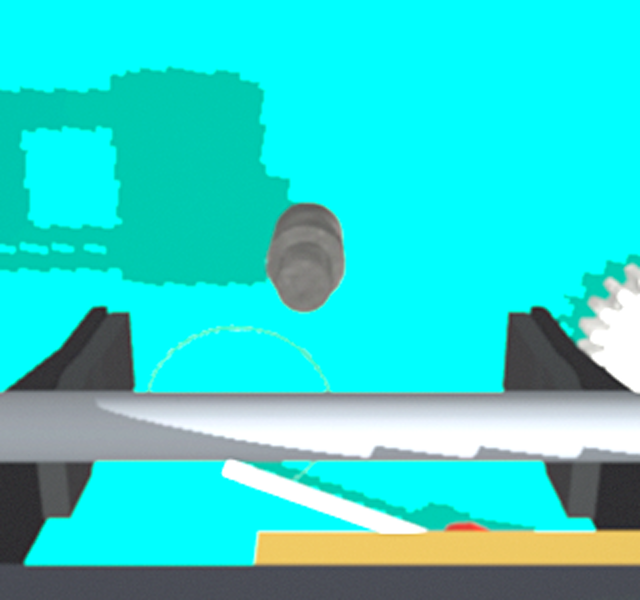

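In this crop the pin top centres at about (303,281), i.e. full-image (311.5,260.5). That puts the pin near (0.458,-0.162). I'll grip the stem just above its shoulder, with the TCP at z≈45.5 mm.

Emit:
{"method": "arm_command", "body": {"series": "2 -5 0 0 0;0 0 10 0 0;0 0 15 0 0;0 0 15 0 0;0 0 10 0 0;0 0 5 0 0;0 0 0 0 0;0 0 0 0 255;0 0 0 0 255;0 0 0 0 255;0 0 0 0 255;0 0 0 0 255;0 0 0 0 255;0 0 0 0 255;0 0 0 0 255;0 0 0 0 255;0 0 0 0 255", "squeeze": 25}}

```text
time_s: 3.87
tool_pos: [0.4587, -0.1624, 0.0465]
tool_rot: [180.0, 0.0, 10.4]
force: [0.2, -0.1, 0.4]
grip_width: 0.0284
grasp_force: 0.0
```

Emit:
{"method": "arm_command", "body": {"series": "0 0 0 0 255;0 0 0 0 255;0 0 0 0 255;0 0 0 0 255;0 0 0 0 255;0 0 0 0 255"}}

```text
time_s: 4.37
tool_pos: [0.4587, -0.1625, 0.0465]
tool_rot: [180.0, -0.0, 10.4]
force: [0.1, -0.4, -1.0]
grip_width: 0.0145
grasp_force: 25.0
```

Emit:
{"method": "arm_command", "body": {"series": "0 0 -5 0 255;0 0 -12 0 255;0 0 -20 0 255;3 -10 -20 0 255;6 -22 -20 0 255;6 -24 -15 0 255;6 -24 -10 0 255;6 -24 -8 0 255;6 -24 -4 0 255;6 -24 0 0 255;6 -24 0 0 255;6 -24 0 0 255;6 -24 0 0 255;6 -24 0 0 255;6 -24 0 0 255;6 -24 0 0 255;6 -24 0 0 255;5 -13 0 0 255;0 0 0 0 255;0 0 0 0 255"}}

```text
time_s: 6.03
tool_pos: [0.4831, 0.1814, 0.1611]
tool_rot: [180.0, 0.0, 10.5]
force: [-0.4, 0.2, -2.4]
grip_width: 0.0144
grasp_force: 25.0
```

```bash
python3 - <<'E'
from h import *
o=telemetry.get_obs();a=cams.read_camera("wrist")
print(o["time_s"],o["tool_pos"],o["tool_rot"],o["qpos"],o["grip_width"])
print(proj("wrist",[.53,.11,.064],o),proj("wrist",[.509,.223,.012],o))
Rt=R.from_euler("xyz",o["tool_rot"],degrees=True).as_matrix()
for z in (-18,0,2,45): print("pin at tool z",z,proj("wrist",o["tool_pos"]+Rt@np.array([0,0,z/1000]),o))
cv2.imwrite("pics/w3.png",cv2.resize(cv2.convertScaleAbs(a,alpha=1.3),(800,600),interpolation=2))
cv2.imwrite("pics/w3raw.png",a)
E
```

```text
6.0333 [0.4831 0.1814 0.1611] [179.9924   0.005   10.4861] [  22.5282    8.5317  -49.3161  105.2274    6.9123   69.3325 -108.4372] 0.014384647178932593
[433.2687 188.955 ] [275.1744 179.2114]
pin at tool z -18 [319.7322 310.4272]
pin at tool z 0 [319.6308 292.3717]
pin at tool z 2 [319.6208 290.5833]
pin at tool z 45 [319.4476 259.7434]
```

View pics/w3.png

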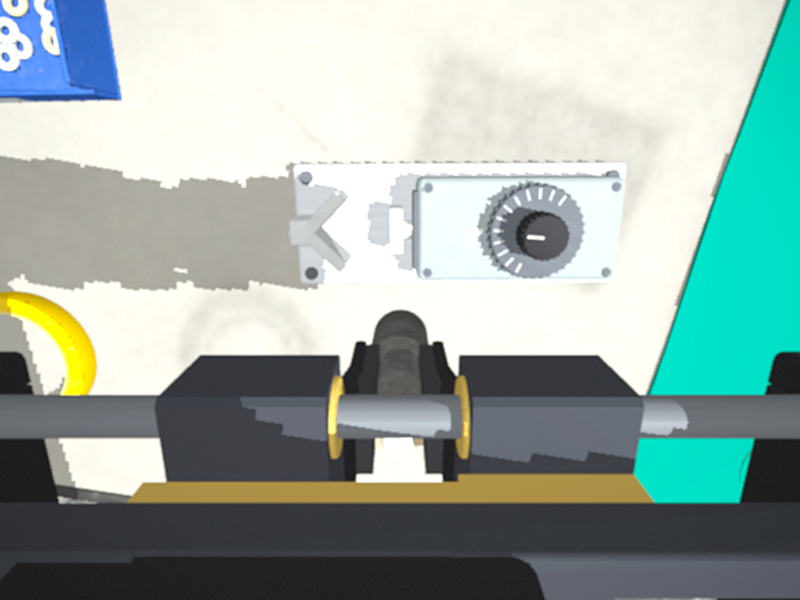

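The view shows the gripped pin with its lower edge at (400,310) and the fixture nearly aligned with the image. The knob top is at (543,236), the vee apex near (325,230), and the housing corners are at (417,178), (622,178), (416,277) and (614,277), all in 1.25x pixels.

```bash
cat > m.py <<'E'
from h import *
o=dict(tool_pos=np.array([0.4831,0.1814,0.1611]),tool_rot=[180,0,10.486])
r=lambda u,v,z:ray("wrist",u/1.25-.1,v/1.25-.1,z,o)
k=r(543,236,.064);print("knob",k)
H=[r(*c,.036) for c in [(417,178),(622,178),(416,277),(614,277)]];print(np.array(H))
for a,b in((1,0),(3,2)): d=H[a]-H[b]; print("len",np.hypot(*d[:2]),"yaw of -y",np.degrees(np.arctan2(d[1],d[0]))+90)
S=[r(*c,.012) for c in [(305,178),(311,273),(613,175),(607,272)]];print(np.array(S))
Rt=R.from_euler("xyz",o["tool_rot"],degrees=True).as_matrix()
t=np.linspace(0,2*np.pi,100)
for dx in(-8,-6,-4,-2,0):
  P=[proj("wrist",o["tool_pos"]+Rt@np.array([dx+12*np.cos(a),12*np.sin(a),46.5])/1000,o) for a in t]
  P=np.array(P);print(dx,P[:,1].min(),np.ptp(P[:,0]))
E
python3 m.py; python3 - <<'E'
import cv2,numpy as np
a=cv2.imread("pics/w3raw.png").astype(int).sum(2)
print(a[236:262,320]); print(a[262,285:355])
E
```

```text
knob [0.5303 0.1094 0.064 ]
[[0.5473 0.1826 0.036 ]
 [0.5694 0.0632 0.036 ]
 [0.488  0.1716 0.036 ]
 [0.5106 0.0494 0.036 ]]
len 0.12136861390508642 yaw of -y 10.45958797866271
len 0.12422277081639188 yaw of -y 10.45087800217847
[[0.5336 0.2521 0.012 ]
 [0.4722 0.2402 0.012 ]
 [0.5713 0.0584 0.012 ]
 [0.5093 0.0429 0.012 ]]
-8 252.39146179422872 40.59177805385235
-6 249.12427990819842 40.69256936705517
-4 245.8405819140253 40.79386246545249
-2 242.54024225715105 40.89566110556882
0 239.2231341071723 40.997969081519614
[597 595 595 595 595 597 595 596 598 599 577 472 266 147 153 157 158 152
 160 167 176 189 197 198 191 186]
[600 599 599 601 601 604 604 602 601 599 599 599 605 596 519 333 170 152
 168 173 167 176 178 181 181 180 186 183 185 187 185 186 181 180 180 182
 175 178 174 176 179 180 182 183 181 175 170 169 164 166 160 165 166 151
 184 363 531 595 600 596 598 598 598 598 598 598 601 598 598 595]
```

```bash
python3 - <<'E'
from h import *
t=np.linspace(0,2*np.pi,100)
for nm,tp,yaw,base,top in (("w1",[.4651,-.1757,.1514],15.19,213,255),("w2",[.4571,-.1673,.1013],10.37,222,276)):
  o=dict(tool_pos=np.array(tp),tool_rot=[180,0,yaw])
  for x in(.452,.455,.458,.461):
    f=lambda r,z:np.array([proj("wrist",[x+r*np.cos(a),-.1615+r*np.sin(a),z],o) for a in t])[:,1]
    print(nm,x,"base min",f(.012,0).min(),"seen",base,"top max",f(.008,.063).max(),"seen",top)
E
```

```text
w1 0.452 base min 214.0853673643053 seen 213 top max 261.58926547602556 seen 255
w1 0.455 base min 210.75401678911388 seen 213 top max 257.7066084100854 seen 255
w1 0.458 base min 207.40600056273934 seen 213 top max 253.80046585326946 seen 255
w1 0.461 base min 204.0411933124255 seen 213 top max 249.87062406991888 seen 255
w2 0.452 base min 222.7682991787406 seen 222 top max 283.4141867714968 seen 276
w2 0.455 base min 218.77525725005782 seen 222 top max 278.6259131630982 seen 276
w2 0.458 base min 214.75809675685446 seen 222 top max 273.8012675466126 seen 276
w2 0.461 base min 210.71659851763454 seen 222 top max 268.939833916167 seen 276
```

```bash
cat >> m.py <<'E'
n=np.array([-.1822,.9833,0])
for d in (115,132): 
  for z in(.012,.042): print(d,z,1.25*proj("wrist",np.array([*k[:2],z])+n*d/1000,o))
print("apex top",r(322,230,.042),"knobdist",np.hypot(*(r(322,230,.042)-k)[:2]))
E
python3 m.py|tail -5
```

```text
115 0.012 [344.9267 223.6571]
115 0.042 [339.4324 230.2574]
132 0.012 [319.1092 223.676 ]
132 0.042 [310.961  230.2785]
apex top [0.5076 0.2328 0.042 ] knobdist 0.12547768586989927
```

Emit:
{"method": "arm_command", "body": {"series": "5 -4 0 0 255;8 -7 0 0 255;8 -7 0 0 255;8 -7 5 0 255;5 -4 10 0 255;3 -2 15 0 255;0 0 15 0 255;0 0 10 0 255;0 0 0 0 255;0 0 0 0 255"}}

```text
time_s: 6.92
tool_pos: [0.5136, 0.217, 0.1044]
tool_rot: [180.0, 0.1, 10.3]
force: [0.6, -0.4, -2.4]
grip_width: 0.0146
grasp_force: 25.0
```

```bash
python3 - <<'E'
from h import *
o=telemetry.get_obs();a=cams.read_camera("wrist")
print(o["time_s"],o["tool_pos"],o["tool_rot"],o["force"])
cv2.imwrite("pics/w4.png",cv2.resize(cv2.convertScaleAbs(a,alpha=1.1)[60:360,200:600],None,fx=2,fy=2,interpolation=2))
for nm,p in (("pinbase dx-3.5",[-3.5,0,46.5]),):
  Rt=R.from_euler("xyz",o["tool_rot"],degrees=True).as_matrix(); print(nm,2*(proj("wrist",o["tool_pos"]+Rt@np.array(p)/1000,o)-[200,60]))
for z in(.012,.042): print("nest",z,2*(proj("wrist",[.5094,.2225,z],o)-[200,60]),"apex",2*(proj("wrist",[.5063,.2392,z],o)-[200,60]))
E
```

```text
6.9167 [0.5136 0.217  0.1044] [179.973    0.1318  10.3327] [ 0.6211 -0.4319 -2.3961]
pinbase dx-3.5 [238.8813 408.9974]
nest 0.012 [221.0012 361.7297] apex [172.8013 361.914 ]
nest 0.042 [219.0433 389.6219] apex [164.9597 389.829 ]
```

View pics/w4.png

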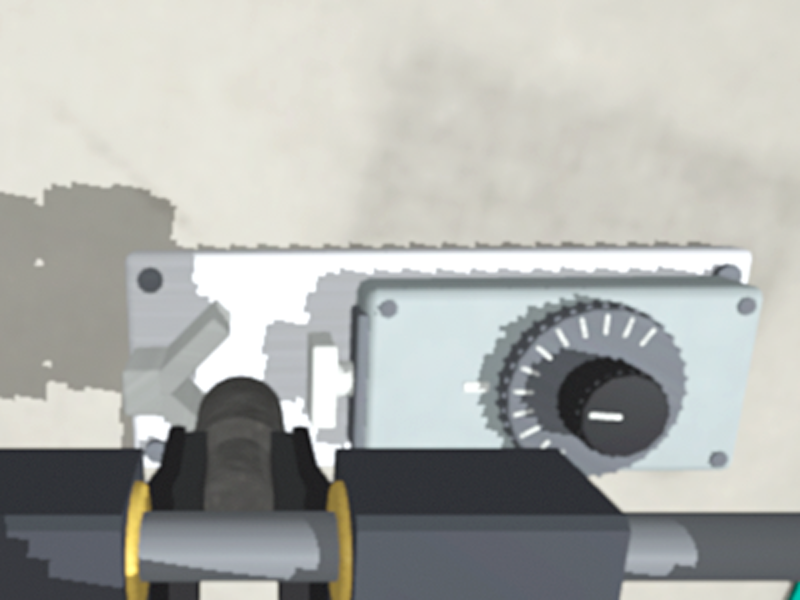

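The crop shows the pin base's near edge at (240,377), the vee apex at about (172,385) and the jaw face near x≈337. The pin lines up with the vee axis, about 6 mm short of the nest and clear of the jaw. I'll descend.

Emit:
{"method": "arm_command", "body": {"series": "0 0 8 0 255;0 0 12 0 255;0 0 10 0 255;0 0 7 0 255;0 0 3 0 255;0 0 2 0 255;0 0 1 0 255;0 0 0 0 255;0 0 0 0 255"}}

```text
time_s: 7.72
tool_pos: [0.5146, 0.218, 0.0629]
tool_rot: [-180.0, -0.0, 10.4]
force: [-1.3, 0.1, -2.6]
grip_width: 0.0144
grasp_force: 25.0
```

Emit:
{"method": "arm_command", "body": {"series": "0 0 1 0 255;0 0 0 0 255;0 0 1 0 255;0 0 0 0 255"}}

```text
time_s: 8.05
tool_pos: [0.5142, 0.2177, 0.0604]
tool_rot: [180.0, 0.0, 10.4]
force: [-0.3, -0.7, -1.7]
grip_width: 0.0145
grasp_force: 25.0
```

Emit:
{"method": "arm_command", "body": {"series": "0 0 0.7 0 255;0 0 0 0 255;0 0 0.5 0 255;0 0 0 0 255;0 0 0 0 255"}}

```text
time_s: 8.47
tool_pos: [0.5143, 0.2178, 0.0593]
tool_rot: [180.0, 0.0, 10.4]
force: [-0.5, 0.1, -2.7]
grip_width: 0.0146
grasp_force: 25.0
```

Emit:
{"method": "arm_command", "body": {"series": "0 0 0.5 0 255;0 0 0 0 255;0 0 0.5 0 255;0 0 0 0 255;0 0 0 0 255"}}

```text
time_s: 8.88
tool_pos: [0.5143, 0.2178, 0.0583]
tool_rot: [180.0, 0.0, 10.4]
force: [-0.4, -0.4, -1.4]
grip_width: 0.0146
grasp_force: 25.0
```

Emit:
{"method": "arm_command", "body": {"series": "0 0 0.5 0 255;0 0 0 0 255;0 0 0 0 255;0 0 0.5 0 255;0 0 0 0 255;0 0 0 0 255"}}

```text
time_s: 9.38
tool_pos: [0.5142, 0.2178, 0.0573]
tool_rot: [180.0, 0.0, 10.4]
force: [0.2, 0.2, -1.4]
grip_width: 0.0141
grasp_force: 25.0
```

Emit:
{"method": "arm_command", "body": {"series": "0 0 0.5 0 255;0 0 0 0 255;0 0 0 0 255;0 0 0 0 255"}}

```text
time_s: 9.72
tool_pos: [0.5143, 0.2178, 0.0568]
tool_rot: [180.0, 0.0, 10.4]
force: [-0.4, -0.8, -1.2]
grip_width: 0.0146
grasp_force: 25.0
```

```bash
python3 - <<'E'
from h import *
o=telemetry.get_obs();print(o["force"],o["wrist_torque"],o["tool_pos"],o["grip_width"])
E
```

```text
[-0.3932 -0.7719 -1.1525] [-0.0272  0.0055  0.0103] [0.5143 0.2178 0.0568] 0.014554306957786329
```

Emit:
{"method": "arm_command", "body": {"series": "0 0 0.6 0 255;0 0 0 0 255;0 0 0 0 255;0 0 0 0 255"}}

```text
time_s: 10.05
tool_pos: [0.5143, 0.2178, 0.0562]
tool_rot: [180.0, 0.0, 10.4]
force: [0.4, -0.1, -1.6]
grip_width: 0.0144
grasp_force: 25.0
```

Emit:
{"method": "arm_command", "body": {"series": "0 0 0.6 0 255;0 0 0 0 255;0 0 0 0 255;0 0 0 0 255"}}

```text
time_s: 10.38
tool_pos: [0.5146, 0.2179, 0.056]
tool_rot: [180.0, -0.0, 10.4]
force: [-0.1, -0.4, 3.1]
grip_width: 0.0147
grasp_force: 25.0
```

Contact is felt at TCP z = 56 mm. Releasing.

Emit:
{"method": "arm_command", "body": {"series": "0 0 -0.2 0 255;0 0 0 0 170;0 0 0 0 130;0 0 0 0 100;0 0 0 0 90;0 0 0 0 90;0 0 0 0 90;0 0 0 0 90"}}

```text
time_s: 11.05
tool_pos: [0.5143, 0.2177, 0.0558]
tool_rot: [180.0, 0.0, 10.4]
force: [-0.6, 0.4, 0.0]
grip_width: 0.0519
grasp_force: 0.0
```

Emit:
{"method": "arm_command", "body": {"series": "0 0 -4 0 90;0 0 -8 0 90;0 0 -16 0 90;0 0 -20 0 90;0 0 -20 0 90;0 0 -20 0 90;0 0 -10 0 90;0 0 0 0 90;0 0 0 0 90"}}

```text
time_s: 11.8
tool_pos: [0.5145, 0.2177, 0.1541]
tool_rot: [180.0, -0.1, 10.4]
force: [0.3, -0.5, -0.1]
grip_width: 0.0561
grasp_force: 0.0
```

```bash
python3 - <<'E'
from h import *
o=telemetry.get_obs();a=cams.read_camera("wrist")
print(o["time_s"],o["tool_pos"],o["tool_rot"],o["qpos"],o["grip_width"])
cv2.imwrite("pics/w5.png",cv2.resize(cv2.convertScaleAbs(a,alpha=1.1)[60:360,200:600],None,fx=2,fy=2,interpolation=2))
for nm,p in (("knobtop",[.5303,.1094,.064]),("pin top",[.5108,.2172,.075]),("nest top",[.5094,.2225,.075])): print(nm,2*(proj("wrist",p,o)-[200,60]))
E
```

```text
11.8 [0.5145 0.2177 0.1541] [179.9757  -0.0518  10.3509] [  17.1579   15.5438  -49.2289  100.1246   12.5172   69.9869 -114.9983] 0.056140958915036315
knobtop [551.2326 366.4291]
pin top [238.1761 375.8114]
nest top [221.8988 377.0292]
```

View pics/w5.png

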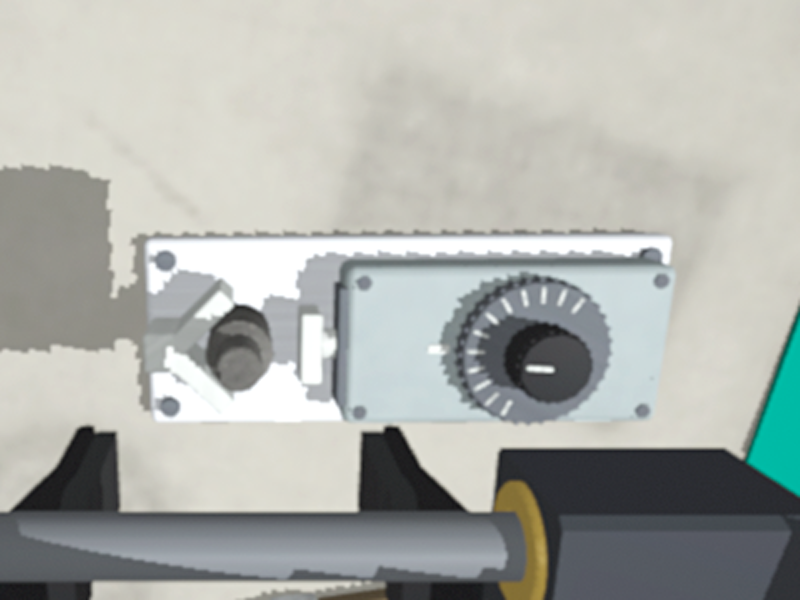

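The pin stands upright and free in the vee, its top at (240,367). The knob top is at (551,367) and matches the prediction. Next I move over the knob and wind the wrist counter-clockwise in free air, so the whole clockwise turn fits in one grasp.

Emit:
{"method": "arm_command", "body": {"series": "0 10 0 0 90;-1 20 0 0 90;-1 25 0 0 90;-1 25 0 0 90;-1 20 0 0 90;0 9.4 0 0 90;0 0 0 -0.06 90;0 0 0 -0.12 90;0 0 0 -0.12 90;0 0 0 -0.12 90;0 0 0 -0.12 90;0 0 0 -0.12 90;0 0 0 -0.12 90;0 0 0 -0.12 90;0 0 0 -0.12 90;0 0 0 -0.12 90;0 0 0 -0.12 90;0 0 0 -0.12 90;0 0 0 -0.12 90;0 0 0 -0.12 90"}}

```text
time_s: 13.52
tool_pos: [0.5294, 0.1097, 0.153]
tool_rot: [-179.9, -0.0, 103.6]
force: [0.9, 0.0, -0.4]
grip_width: 0.0564
grasp_force: 0.0
```

Emit:
{"method": "arm_command", "body": {"series": "0 0 0 -0.12 90;0 0 0 -0.12 90;0 0 0 -0.12 90;0 0 0 -0.12 90;0 0 0 -0.12 90;0 0 0 -0.12 90;0 0 0 -0.12 90;0 0 0 -0.12 90;0 0 0 -0.12 90;0 0 0 -0.06 90;0 0 0 0 90;0 0 0 0 90"}}

```text
time_s: 14.52
tool_pos: [0.5296, 0.1096, 0.1532]
tool_rot: [180.0, -0.1, 168.4]
force: [1.0, 0.8, 0.1]
grip_width: 0.0563
grasp_force: 0.0
```

```bash
python3 - <<'E'
from h import *
o=telemetry.get_obs()
print(o["time_s"],o["tool_pos"],o["tool_rot"],o["qpos"],o["grip_width"],o["wrist_torque"])
Rt=R.from_euler("xyz",o["tool_rot"],degrees=True).as_matrix()
print(Rt.T@(np.array([.5303,.1094,.049])-o["tool_pos"])*1000)
a=cams.read_camera("wrist"); cv2.imwrite("pics/w6.png",a)
print(proj("wrist",[.5303,.1094,.064],o))
E
```

```text
14.5167 [0.5296 0.1096 0.1532] [179.9782  -0.0748 168.4086] [ 46.7713  22.6076 -73.0328 102.0956  22.6251  72.3931  46.2648] 0.056319928272906127 [ 0.074  -0.1265  0.0171]
[ -0.8619  -0.0921 104.2309]
[319.4525 243.5273]
```

```bash
python3 - <<'E'
from h import *
a=cv2.imread("pics/w6.png");g=cv2.cvtColor(a,cv2.COLOR_BGR2GRAY)
print(g[190:290:2,319]);print(g[243,270:370:2])
o=telemetry.get_obs();t=np.linspace(0,6.28,90)
for dx in(-.003,0,.003):
  P=np.array([proj("wrist",[.5303+dx+.013*np.cos(s),.1094+.013*np.sin(s),.064],o) for s in t]);print(dx,P.min(0),P.max(0))
E
```

```text
[185 193 195 134  76 109 165 173 173 158 137 121 125 110  76  49  27  41
  47  59  57  57  58  57  54  93 213 113  54  56  55  56  56  56  56 116
 185 189 197 191 149 172 180 177 176 178 178 180 180 181]
[195 196 195 196 194 140 125 123 123 124 124 124 125 123  72  59  58  57
  58  58  57  57  57  53 140 199 144  91  53  49  53  55  46  75  75  73
 117 190 167 144  84  92 122 118 165 191 190 152 159 161]
-0.003 [299.9643 221.062 ] [337.3626 256.9393]
0 [300.8892 225.2165] [338.1738 260.8746]
0.003 [301.8085 229.3452] [338.9801 264.7863]
```

Emit:
{"method": "arm_command", "body": {"series": "-0.8 -1 5 0 90;0 0 15 0 90;0 0 20 0 90;0 0 20 0 90;0 0 18 0 90;0 0 12 0 90;0 0 8 0 90;0 0 4 0 90;0 0 2 0 90;0 0 0 0 90;0 0 0 0 90;0 0 0 0 90", "squeeze": 5}}

```text
time_s: 15.57
tool_pos: [0.5313, 0.1084, 0.0506]
tool_rot: [180.0, 0.1, 168.5]
force: [-0.6, -0.6, -0.2]
grip_width: 0.0565
grasp_force: 0.0
```

```bash
python3 - <<'E'
from h import *
o=telemetry.get_obs()
print(o["time_s"],o["tool_pos"],o["tool_rot"],o["qpos"],o["grip_width"],o["wrist_torque"],o["force"])
E
```

```text
15.5667 [0.5313 0.1084 0.0506] [179.9873   0.0811 168.4891] [ 40.3994  29.2586 -66.0534 107.7746  30.1706  62.8572  41.0509] 0.05645730879512955 [ 0.1367 -0.1387 -0.0212] [-0.5984 -0.6443 -0.1508]
```

Emit:
{"method": "arm_command", "body": {"series": "0 0 0 0 160;0 0 0 0 185;0 0 0 0 255;0 0 0 0 255;0 0 0 0 255;0 0 0 0 255;0 0 0 0 255;0 0 0 0 255", "squeeze": 5}}

```text
time_s: 16.23
tool_pos: [0.5305, 0.1076, 0.0498]
tool_rot: [-179.9, -0.0, 168.5]
force: [-1.1, -1.7, 2.6]
grip_width: 0.0246
grasp_force: 5.0
```

```bash
cat > s.py <<'E'
from h import *
o=telemetry.get_obs()
Rt=R.from_euler("xyz",o["tool_rot"],degrees=True).as_matrix()
print(o["time_s"],o["tool_pos"],o["tool_rot"],"j7",o["qpos"][6],"w",o["grip_width"],"gf",o["grasp_force"],"M",o["wrist_torque"],"F",o["force"],"Ftool",Rt.T@o["force"])
E
python3 s.py
```

```text
16.2333 [0.5305 0.1076 0.0498] [-179.9191   -0.0169  168.4737] j7 41.04734162545106 w 0.02461624960058785 gf 5.000468194484711 M [-0.4879  0.0439 -0.0215] F [-1.1129 -1.7352  2.6264] Ftool [ 0.7445 -1.9263 -2.6235]
```

Emit:
{"method": "arm_command", "body": {"series": "0 0 0 0 160;0 0 0 0 160;0 -0.8 -0.8 0 160;0 0 0 0 160;0 0 0 0 255;0 0 0 0 255;0 0 0 0 255;0 0 0 0 255;0 0 0 0 255", "squeeze": 5}}

```text
time_s: 16.98
tool_pos: [0.5305, 0.1076, 0.0506]
tool_rot: [-180.0, 0.0, 168.5]
force: [0.4, -0.0, -0.1]
grip_width: 0.0245
grasp_force: 5.0
```

```bash
python3 s.py
```

```text
16.9833 [0.5305 0.1076 0.0506] [-179.9959    0.0013  168.4993] j7 41.1804351663911 w 0.024543119343459385 gf 5.000024512410164 M [ 0.0906 -0.1007 -0.0096] F [ 0.3955 -0.0362 -0.0743] Ftool [-0.3947  0.0434  0.0743]
```

Emit:
{"method": "arm_command", "body": {"series": "0 0 0 0 255;0 0 0 0 255;0 0 0 0.04 255;0 0 0 0.06 255;0 0 0 0.06 255;0 0 0 0.06 255;0 0 0 0.06 255;0 0 0 0.06 255", "squeeze": 45}}

```text
time_s: 17.65
tool_pos: [0.5305, 0.1079, 0.0506]
tool_rot: [180.0, 0.0, 148.9]
force: [0.6, -0.0, -0.3]
grip_width: 0.023
grasp_force: 45.0
```

```bash
python3 s.py
```

```text
17.65 [0.5305 0.1079 0.0506] [179.972    0.0145 148.9039] j7 23.939949570861756 w 0.023025412926594442 gf 44.99774158000946 M [ 0.1222 -0.2276  0.228 ] F [ 0.647  -0.0402 -0.3438] Ftool [-0.5747  0.2995  0.3441]
```

Emit:
{"method": "arm_command", "body": {"series": "0 0 0 0.06 255;0 0 0 0.06 255;0 0 0 0.06 255;0 0 0 0.06 255;0 0 0 0.06 255;0 0 0 0.06 255"}}

```text
time_s: 18.15
tool_pos: [0.5308, 0.108, 0.0506]
tool_rot: [179.9, 0.0, 128.3]
force: [0.6, 0.3, -1.8]
grip_width: 0.0236
grasp_force: 45.0
```

```bash
python3 s.py
```

```text
18.15 [0.5308 0.108  0.0506] [179.9344   0.0082 128.2835] j7 5.577985486911779 w 0.023631246082397393 gf 44.997530579566956 M [ 0.1976 -0.3535  0.1978] F [ 0.6181  0.284  -1.7539] Ftool [-0.1597  0.6591  1.7547]
```

Emit:
{"method": "arm_command", "body": {"series": "0 0 0 0.05 255;0 0 0 0.05 255;0 0 0 0.05 255;0 0 0 0.05 255"}}

```text
time_s: 18.48
tool_pos: [0.5309, 0.1081, 0.0506]
tool_rot: [179.9, -0.0, 116.9]
force: [1.7, 1.0, -0.4]
grip_width: 0.0238
grasp_force: 45.0
```

```bash
python3 s.py
```

```text
18.4833 [0.5309 0.1081 0.0506] [179.9151  -0.0072 116.8539] j7 -4.712648792244326 w 0.023786779839537846 gf 44.997814893722534 M [ 0.1771 -0.4881  0.1972] F [ 1.7319  1.0493 -0.3734] Ftool [0.1538 2.0186 0.3764]
```

Emit:
{"method": "arm_command", "body": {"series": "0 0.3 0 0.03 255;0 0.2 0 0.03 255;0 0 0 0.03 255;0 0 0 0.03 255"}}

```text
time_s: 18.82
tool_pos: [0.531, 0.1082, 0.0506]
tool_rot: [180.0, -0.0, 110.0]
force: [0.1, 1.0, -0.4]
grip_width: 0.0234
grasp_force: 45.0
```

```bash
python3 s.py
```

```text
18.8167 [0.531  0.1082 0.0506] [179.9692  -0.0083 110.0342] j7 -10.922258011658254 w 0.02339179707978325 gf 44.99909698963165 M [ 0.1398 -0.309   0.2282] F [ 0.081   0.9895 -0.3628] Ftool [0.9018 0.4149 0.3632]
```

Emit:
{"method": "arm_command", "body": {"series": "0 0 0 0.03 255;0 0 0 0.03 255;0 0 0 0.03 255"}}

```text
time_s: 19.07
tool_pos: [0.5311, 0.1082, 0.0506]
tool_rot: [180.0, -0.0, 104.9]
force: [0.8, 0.3, -1.0]
grip_width: 0.0233
grasp_force: 45.0
```

```bash
python3 s.py
```

```text
19.0667 [0.5311 0.1082 0.0506] [179.9581  -0.0101 104.8758] j7 -15.608742741834007 w 0.023349458026394695 gf 44.998923540115356 M [ 0.1407 -0.2986  0.2006] F [ 0.769   0.2896 -1.0292] Ftool [0.0823 0.8168 1.0298]
```

Emit:
{"method": "arm_command", "body": {"series": "0 0 0 0.025 255;0 0 0 0.025 255;0 0 0 0.02 255"}}

```text
time_s: 19.32
tool_pos: [0.5311, 0.1082, 0.0506]
tool_rot: [180.0, -0.0, 100.8]
force: [0.8, 0.9, -1.4]
grip_width: 0.0237
grasp_force: 45.0
```

```bash
python3 s.py; python3 - <<'E'
from h import *
a=cams.read_camera("top");cv2.imwrite("pics/t1.png",a)
b=cv2.imread("pics/t0.png")
# jaw position profile along plate axis, before/after
for im in (b,a):
    g=cv2.cvtColor(im,cv2.COLOR_BGR2GRAY)
    print(g[258:262,190:226].mean(0).astype(int))
E
```

```text
19.3167 [0.5311 0.1082 0.0506] [179.9564  -0.024  100.8196] j7 -19.29701080092536 w 0.023694886597646257 gf 44.999181032180786 M [ 0.2894 -0.4412  0.2066] F [ 0.8437  0.8961 -1.3946] Ftool [0.7212 0.9959 1.3956]
[146 148 157 176 181 192 201 203 192 165 150 158 182 203 213 214 214 214
 213 214 214 213 193 146 138 140 169 213 212 207 179 168 131 106 125 164]
[113 121 128 141 141 139 138 137 125  86  60  64  91 123 139 140 139 139
 139 139 133 102  79  80  83  84  89  89  89  94  98 100 100 102 103 104]
```

Emit:
{"method": "arm_command", "body": {"series": "0 0.2 0 0.02 255;0 0 0 0.02 255;0 0 0 0.02 255;0 0 0 0.02 255"}}

```text
time_s: 19.7
tool_pos: [0.5312, 0.1082, 0.0506]
tool_rot: [180.0, -0.0, 96.2]
force: [1.2, 2.7, -1.6]
grip_width: 0.0238
grasp_force: 45.0
```

```bash
python3 s.py
```

```text
19.7 [0.5312 0.1082 0.0506] [179.9778  -0.0264  96.2074] j7 -23.513360734259752 w 0.023835909536737854 gf 44.998807311058044 M [ 0.5406 -0.4849  0.2568] F [ 1.216   2.6883 -1.5768] Ftool [2.5403 1.4989 1.5786]
```

Emit:
{"method": "arm_command", "body": {"series": "0 0 0 0.02 255;0 0 0 0.02 255;0 0 0 0.02 255"}}

```text
time_s: 19.95
tool_pos: [0.5313, 0.1082, 0.0506]
tool_rot: [180.0, -0.0, 92.8]
force: [2.6, 2.5, -2.4]
grip_width: 0.0236
grasp_force: 45.0
```

```bash
python3 s.py
```

```text
19.95 [0.5313 0.1082 0.0506] [179.9713  -0.0286  92.7639] j7 -26.667274748783694 w 0.023579799170808834 gf 44.99872148036957 M [ 0.6431 -0.6005  0.1882] F [ 2.612   2.533  -2.4022] Ftool [2.4029 2.7299 2.4047]
```

Emit:
{"method": "arm_command", "body": {"series": "0 0 0 0.02 255;0 0 0 0.02 255;0 0 0 0.02 255"}}

```text
time_s: 20.2
tool_pos: [0.5313, 0.1081, 0.0506]
tool_rot: [180.0, -0.0, 89.3]
force: [2.3, 3.7, -3.0]
grip_width: 0.0234
grasp_force: 45.0
```

```bash
python3 s.py
```

```text
20.2 [0.5313 0.1081 0.0506] [179.9721  -0.0271  89.326 ] j7 -29.824726420244453 w 0.02342280510624265 gf 44.998653531074524 M [ 0.7791 -0.7632  0.2437] F [ 2.3358  3.6682 -3.0404] Ftool [3.694  2.2911 3.0432]
```

Emit:
{"method": "arm_command", "body": {"series": "0.5 0.4 0 0.02 255;0.5 0.4 0.2 0.02 255;0 0 0 0.02 255"}}

```text
time_s: 20.45
tool_pos: [0.5314, 0.1082, 0.0506]
tool_rot: [-179.9, 0.1, 85.9]
force: [-0.8, 0.6, 2.4]
grip_width: 0.0232
grasp_force: 45.0
```

```bash
python3 s.py
```

```text
20.45 [0.5314 0.1082 0.0506] [-179.9185    0.0904   85.8711] j7 -33.13638009327423 w 0.023210293827996414 gf 45.00034153461456 M [0.154  0.1706 0.243 ] F [-0.8099  0.5528  2.4125] Ftool [ 0.4893 -0.851  -2.4121]
```

Emit:
{"method": "arm_command", "body": {"series": "0 0 0 0.02 255;0 0 0 0.02 255"}}

```text
time_s: 20.62
tool_pos: [0.5314, 0.1082, 0.0506]
tool_rot: [-179.9, 0.1, 83.6]
force: [-2.5, 0.3, 4.3]
grip_width: 0.0236
grasp_force: 45.0
```

```bash
python3 s.py
```

```text
20.6167 [0.5314 0.1082 0.0506] [-179.9397    0.0833   83.576 ] j7 -35.24152912128045 w 0.023562072100476627 gf 45.000731348991394 M [0.0097 0.4104 0.2883] F [-2.4782  0.2791  4.3343] Ftool [-0.0062 -2.4985 -4.3317]
```

Emit:
{"method": "arm_command", "body": {"series": "0 0 0 0.02 255;0 0 0 0.02 255"}}

```text
time_s: 20.78
tool_pos: [0.5315, 0.1082, 0.0506]
tool_rot: [-180.0, 0.1, 81.3]
force: [-1.8, 0.2, 5.8]
grip_width: 0.0239
grasp_force: 45.0
```

```bash
python3 s.py
```

```text
20.7833 [0.5315 0.1082 0.0506] [-179.9549    0.0818   81.2893] j7 -37.35178076029176 w 0.023858264211057943 gf 45.000754594802856 M [-0.09    0.5244  0.3307] F [-1.7929  0.1705  5.7863] Ftool [-0.1113 -1.8026 -5.7848]
```

Emit:
{"method": "arm_command", "body": {"series": "0 0 0 0.005 255"}}

```text
time_s: 20.87
tool_pos: [0.5315, 0.1082, 0.0506]
tool_rot: [-180.0, 0.1, 81.0]
force: [-2.0, 0.4, 5.8]
grip_width: 0.0232
grasp_force: 45.0
```

```bash
python3 s.py; python3 - <<'E'
from h import *
for i in range(6):
    cams.read_camera("top"); o=telemetry.get_obs(); print(o["time_s"],o["wrist_torque"][2],o["joint_velocities"][6])
E
```

```text
20.8667 [0.5315 0.1082 0.0506] [-179.9568    0.083    81.0108] j7 -37.6087126896184 w 0.023164097551529587 gf 45.00161826610565 M [-0.0805  0.5792  0.3962] F [-1.9502  0.4301  5.791 ] Ftool [ 0.1117 -1.9978 -5.7897]
20.9167 0.28193617127716314 0.6794595207441733
20.9667 0.291192994162092 0.19583753822043246
21.0167 0.31713780370125855 0.06019781322093631
21.0667 0.2833214288563867 0.011588266668679847
21.1167 0.2942726417361996 0.03771360688264098
21.1667 0.3326948617211699 0.0778169048696687
```

Emit:
{"method": "arm_command", "body": {"series": "0 0 0 -0.01 255"}}

```text
time_s: 21.25
tool_pos: [0.5315, 0.1082, 0.0505]
tool_rot: [-179.9, 0.1, 81.6]
force: [-3.0, -0.1, 5.5]
grip_width: 0.0235
grasp_force: 45.0
```

```bash
cat > q.py <<'E'
from h import *
L=[]
for i in range(6):
    cams.read_camera("top"); o=telemetry.get_obs(); L.append(o["wrist_torque"][2])
print(o["time_s"],np.mean(L),np.array(L),o["tool_rot"][2],o["force"])
E
python3 q.py
```

```text
21.55 0.1573851120604444 [0.1599 0.1415 0.1662 0.1759 0.1395 0.1614] 81.59617895697913 [-3.3804  0.2506  5.0689]
```

Emit:
{"method": "arm_command", "body": {"series": "0 0 0 -0.01 255"}}

```text
time_s: 21.63
tool_pos: [0.5314, 0.1082, 0.0505]
tool_rot: [-179.9, 0.1, 82.1]
force: [-3.7, 0.0, 5.3]
grip_width: 0.0234
grasp_force: 45.0
```

```bash
python3 q.py
```

```text
21.9333 0.006703945025642927 [-0.0518  0.029   0.0604  0.0063 -0.028   0.0242] 82.13609382809156 [-3.3031 -0.2054  5.8895]
```

Emit:
{"method": "arm_command", "body": {"series": "0 0 0 -0.005 255"}}

```text
time_s: 22.02
tool_pos: [0.5314, 0.1082, 0.0505]
tool_rot: [-179.9, 0.1, 82.4]
force: [-3.9, -0.4, 5.3]
grip_width: 0.0235
grasp_force: 45.0
```

```bash
python3 q.py
```

```text
22.3167 -0.022574771876320343 [-0.0213  0.0312 -0.0219 -0.0156 -0.0908 -0.0171] 82.41181054101293 [-2.7203 -0.5092  5.3636]
```

Emit:
{"method": "arm_command", "body": {"series": "0 0 0 -0.005 255"}}

```text
time_s: 22.4
tool_pos: [0.5315, 0.1082, 0.0506]
tool_rot: [-179.9, 0.1, 82.7]
force: [-3.8, -0.9, 5.7]
grip_width: 0.0231
grasp_force: 45.0
```

```bash
python3 q.py
```

```text
22.7 -0.011099939335357497 [-0.0651  0.0486 -0.0466 -0.0094  0.0061 -0.0001] 82.69645717601013 [-2.9677 -0.3283  5.9254]
```

Forward and reverse settling torques (0.300 and about -0.015) give a jaw pressure near 14 N. I'll ease back slightly towards 10 N.

Emit:
{"method": "arm_command", "body": {"series": "0 0 0 -0.01 255;0 0 0 -0.01 255"}}

```text
time_s: 22.87
tool_pos: [0.5315, 0.1082, 0.0506]
tool_rot: [-179.9, 0.1, 83.9]
force: [-2.5, -0.3, 5.0]
grip_width: 0.0233
grasp_force: 45.0
```

```bash
python3 q.py;python3 q.py
```

```text
23.1667 -0.07138249986974898 [-0.0395 -0.1336 -0.0559 -0.0081 -0.0843 -0.1068] 83.84282796778574 [-2.3603  0.1328  6.3186]
23.4667 -0.03178878633961101 [-0.0179 -0.027  -0.0318 -0.0488 -0.0296 -0.0357] 83.84097973913912 [-3.2294 -0.133   4.9783]
```

P is about 10–11 N now. Releasing and lifting clear.

Emit:
{"method": "arm_command", "body": {"series": "0 0 -0.4 0 200;0 0 0 0 150;0 0 0 0 110;0 0 0 0 90;0 0 0 0 90;0 0 0 0 90;0 0 -3 0 90;0 0 -8 0 90;0 0 -15 0 90;0 0 -20 0 90;0 0 -20 0 90;0 0 -20 0 90;0 0 -10 0 90;0 0 0 0 90;0 0 0 0 90"}}

```text
time_s: 24.72
tool_pos: [0.5321, 0.1086, 0.147]
tool_rot: [179.9, 0.0, 84.0]
force: [-0.5, 0.1, -0.1]
grip_width: 0.0562
grasp_force: 0.0
```

```bash
python3 s.py; python3 - <<'E'
from h import *
a=cams.read_camera("wrist");s=cams.read_camera("scene");t=cams.read_camera("top")
w=cv2.resize(a,(400,300));
c=cv2.resize(s[250:375,190:310],(400,300)) if 0 else cv2.resize(s[245:370,180:340],(400,300),interpolation=2)
d=cv2.resize(t[215:295,170:300],(400,300),interpolation=2)
t0=cv2.resize(cv2.imread("pics/t0.png")[215:295,170:300],(400,300),interpolation=2)
cv2.imwrite("pics/end.png",np.vstack([np.hstack([w,c]),np.hstack([d,t0])]))
E
```

```text
24.7167 [0.5321 0.1086 0.147 ] [179.94     0.0215  83.9739] j7 -29.883936523849325 w 0.056241083409760174 gf 0.0 M [-0.0553 -0.0968 -0.0037] F [-0.5168  0.1232 -0.1009] Ftool [ 0.0683 -0.527   0.1004]
```

View pics/end.png

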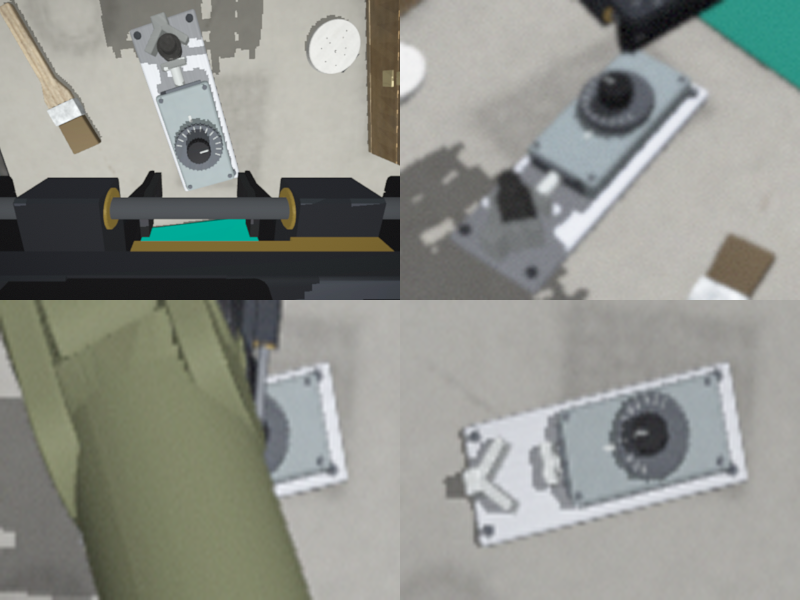

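The wrist view shows the pin at (168,45), upright in the vee, with the jaw extended against it. The knob at (200,150) has turned and the ring's marks still face the housing index. Nothing else has moved, and the gripper is clear.

```bash
python3 -c "
from cell import env
print(env.sign_off())"
```

```text
the job is handed in; nothing more can be done
None
```

The pin stands upright, clamped in the vee at about 10–11 N going by the knob torque (eased back slightly from about 14 N); the ring looks unturned in the last pictures, the gripper is clear, and the job was handed in at about 25 s.

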